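# Return a loan tag through the twisted rod chute

### The arm

A 6-joint arm with a two-finger parallel gripper is mounted at the origin on the work surface. World frame = base frame: x ahead of the robot, y to its left, z up, the work surface at z = 0. Lengths are in mm, angles in rad, forces in N, time in s.
With the tool pointing down it reaches from about 350 to 875 mm from the base axis. Payload 4.2 kg.
Tool frame: the origin (TCP) lies at the very end of the fingers, on their centre line; the grasp point (between the pads) lies 19 mm behind it; z points along the fingers, y is the direction in which the jaws open and shut (so a half turn about z gives the same grasp; the last joint's range is limited). The gripper opens to 85 mm and grips with 20 to 120 N. Pads are 22 mm wide; open, the fingers measure 114 mm over their backs; the gripper's body (76 mm by 85 mm) begins 54 mm behind the grasp point. The pads swing forward as they close: fully open they stand 13 mm farther back than shut.
Start: joints at [1.593, 0.385, 0.008, 0, -1.194, -0.259], TCP at [146.589, 607.545, 231.312] pointing down, gripper open.
Joint ranges: [-3.14, 3.14], [-1.21, 2.06], [-1.07, 1.41], [-3.16, 2.05], [-2.99, -0.16], [-3.1, 3.1]. Speed limits (rad/s): [2.79, 2.79, 3.14, 3.14, 3.14, 3.14].

### API

Orientations are given as a unit quaternion [x, y, z, w].
In Python, from bench import telemetry, eyes, arm gives the robot as it stands. The module is installed in compiled form; this text tells all that it offers.
- The arm moves only by the tool move_arm, never from a script. Its argument "deltas" is text: rows parted by semicolons, each of 6 numbers parted by spaces: the shift along the tool's x, y, z in cm, then the turn, a rotation vector about the tool's x, y, z in rad. A call has 1 to 12 rows; each row shifts and turns the commanded pose from where the row before left it, along the tool's axes as they then stand; what a row does not reach is not made up. A row lasts 1/8 s, in which the tool goes at most 62.5 mm and 10.7 degrees, less where a joint would pass 70% of its speed; a pose out of reach is approached as far as the arm can. A call is refused whole if a number of a shift passes 6.25 or a number of a turn 0.188, either way. A call with a gripper value outside its range is refused whole. "grip" is the finger opening in cm, from 0 to 8.54, set as the call begins (left out, the last holds). The fingers move at their own pace and stop on an object; the grip force is fixed at half the most. Time passes only in rows, so rows that do not move let the fingers close. It gives the time, the measured TCP pose, the force and the opening at its end, in the units of the state.
- telemetry.read_state(): the state, without advancing time (a new reading comes with each control period).
- eyes.get_image(name): name is "side" or "top" or "wrist"; returns a dict with "pixels" (400x640x3 uint8, blue, green, red), "range_z" (400x640 float32, mm along the optical axis (not along the pixel's ray), 0 where there is no reading), "fx", "fy", "cx", "cy" (pixels), "origin" and "orientation" of the camera in the world; the wrist camera has in their place "tool_from_camera" (4x4, takes a point from camera to tool coordinates, whose origin is the TCP and whose axes are the flange's). Camera axes: x right, y up, looking along -z (the intrinsics and any distortion apply to the point x, -y, -z); pixel columns grow to the right and rows downward; lengths in mm; the calibration is good to about 2 mm. A picture is of the moment at which its call begins: read the wrist's pose just before it.
- arm.job_done(): hands the job in, once; it reports no verdict.
Trained networks look in a picture, given as the dict that the camera call returned (one of the last four; its "shot" number tells which), for a name from the list of things; names that differ only in an ending like _2 or _b are one class to them, and where a whole thing is asked for, a point or a joint stands for the part that bears it (a point fixed in the world has none). Each returns a list of dicts, best first, with "p" (0 to 1); they miss things now and then, are a little off and sometimes report something else, mostly with a low value. They report only what shows in the picture. A call takes as long as a camera call. They do not tell look-alikes from the thing itself.
- eyes.boxes_of(picture, name): "point" ([x, y, z] in mm, in world coordinates, good to about 4 mm: the middle of the surface that is visible of it).
The state is a dict: "clock": time; "joints": joint angles; "joint_vel": joint speeds; "joint_efforts": joint torques, N m; "position": TCP position; "ee_rot": TCP orientation; "contact_force": force on the tool from outside, world axes, zero at the start; "wrist_torque": the same for the moment, N m; "gripper_width": finger opening in mm.
Only numpy, scipy, OpenCV 4.12 (cv2) and the standard library are available. Lean on these libraries where they do the work, as an engineer would, in place of code of your own. Each camera call takes 0.05 s, during which the arm holds its last target.

### The job

A loan bike is back, so return its tag: lift the loose rain cap off the mouth of the return chute and set it down upright on the middle of the ceramic coaster, handle up. Then take the tag that carries the belt clip out of the rack and drop it down the chute's twisted rod guide, so that it comes out turned half over and ends lying in the open green tin with its clip underneath. Leave everything else where it is.

Things in the scene. Friction and masses are not known exactly. Their poses are not given: they have to be found in the camera images.
- guide: Twisted guide of polished steel rods. Origin: centre of its mouth, in the top face of the mouth frame, 265 mm up. z points out of the mouth along the guide's axis, which leans 35 degrees from vertical towards the robot; y is level along the mouth's long side; x, its short side, points up and away from the robot. Frame 56 (x) by 116 (y) mm outside, 8 thick, opening 40 by 94.
- chute: The guide's fixed stand, plywood foot 150 by 170 by 12 mm. Below the frame the rods narrow to 76 mm (y) by 20 mm (x), then turn 180 degrees between 34 and 226 mm below the mouth and curve out into the tin. A tag let go square in the mouth, its lowest 15 to 20 mm inside, slides through by itself; the face turned to guide +x going in lies underneath coming out.
- cap_handle (a point): Centre of the black bar handle of the loose aluminium rain cap on the mouth: 12 mm thick (x), 44 long (y), 30 tall (z); 15 mm above the cap's top face, 39 above the skirt's lower edge. Cap 67 (x) by 127 (y) by 24 mm without handle, 90 g, skirt 20 mm deep round the frame with 2.5 mm play. z: out of the handle's top, along the guide axis; it comes off that way.
- coaster: White round ceramic coaster lying loose on the bench, 120 mm across, 10 mm thick, 0.3 kg; origin at the centre of its underside, z up.
- tag_centre (a point): Centre of the tag with the belt clip: round-cornered aluminium plate 70 mm wide (y), 50 tall (z, up in the rack), 6 thick (x), 55 g. The steel clip, 12 mm wide, 6 proud, is on its +x face, 1 to 21 mm below the centre; the upper half is plain on both faces. It stands upright in a rack slot, lower edge 10 mm above the bench, lower 16 mm hidden. Other tags have no clip.
- rack: Fixed wooden tag rack, 160 (x) by 96 (y) mm, 26 mm high, three slots along its y, 48 mm apart along its x; origin under its centre. Each slot's +x wall has a 20 mm notch in the middle for a clip. One tag in each slot, 10 mm above the bench; which is where varies. All tags' x axes point along the rack's x.
- tin: Fixed matte green tin under the guide's exit, 225 (x) by 150 (y) mm, 45 high, floor and walls 3 mm; its hinged lid is swung open on its -y side and stands up to 195 mm. Origin: centre of its underside.
- tall_tag: Another aluminium tag in the rack, 70 mm wide, 78 mm tall, 6 mm thick, no clip; origin at the middle of its lower edge. Not to be moved.
- narrow_tag: Another aluminium tag in the rack, 44 mm wide, 50 mm tall, 6 mm thick, no clip; origin at the middle of its lower edge. Not to be moved.
- lockring_tool: Chrome cassette lockring tool standing on the bench before the rack, 34 mm across, 68 mm tall; origin at the centre of its underside. Not to be moved.
- tire_lever: Yellow plastic tire lever lying on the bench before the coaster, 125 mm long (x), 22 mm wide, 11 mm high; origin at its middle, underside. Not to be moved.
- lube_bottle: Upright white plastic lube bottle beside the chute, 42 mm across, 125 mm tall; origin at the centre of its underside. Not to be moved.
- patch_box: Black plastic patch-kit box, 75 by 45 by 22 mm, lying back to the right of the tin; origin at the centre of its underside. Not to be moved.
- screw_jar: Glass jar with a steel cap, 68 mm across, 85 mm tall, far back to the left; origin at the centre of its underside. Not to be moved.
There are look-alikes about, which are no part of the job. Leave any pink look-alike of the part that bears tag_centre alone. There is more than one size of the part that bears cap_handle; the job needs the smaller.

How it is judged (in metres and radians):
On the way, in this order (a step that is already met when the one before it is completed fails the run):
1. the cap is off the chute and stands upright on the coaster (horizontal distance between cap_handle and coaster below 0.03 m and angle between cap_handle's own z axis and vertical below 0.15 rad and height (world z) of cap_handle between 0.042 and 0.056 m), for 0.1 s.
2. the clip tag passes through the middle of the twisted guide (z of tag_centre in the frame of guide between -0.175 and -0.085 m and x of tag_centre in the frame of guide between -0.02 and 0.02 m and y of tag_centre in the frame of guide between -0.02 and 0.02 m).
At the end, for the whole second after the job is handed in: The clip tag has gone through the twisted guide and lies in the tin, clip face down within about 30 degrees; the cap stands upright on the coaster, handle within 30 mm of its centre; the other tags, tools, bottle, box and jar are within 25 mm of where they were (all of step 1 and x of tag_centre in the frame of tin between -0.11 and 0.11 m and y of tag_centre in the frame of tin between -0.073 and 0.073 m and z of tag_centre in the frame of tin below 0.035 m and angle between tag_centre's own x axis and vertical above 2.6 rad); the robot touches nothing.
It fails at once if another tag, a tool, the bottle, the box or the jar is shifted by more than 25 mm (distance of any of tall_tag, narrow_tag, lockring_tool, tire_lever, lube_bottle, patch_box, screw_jar from where it was at the start of the episode above 0.025 m).
It also fails if it takes over 56 s, if anything falls off the work surface, if the arm or the gripper's body presses on something with over 40 N, if the wrist force passes 120 N, or if a joint passes its speed limit or range.

## Working session

There is one attempt and no reset: what is moved stays moved. The work goes in short steps, Python scripts to look and compute and a tool call to move; the robot and the scene stay as the last step left them, time stands still between calls to the robot, and variables do not carry over. Pictures are saved under pics/ and viewed, and the job is handed in when it is done.

Besides the shell and the picture viewer there is one more tool, called after "Request:" by a JSON object that holds its "method" and its "body", one argument or row to a line. move_arm: Moves the arm, as the interface text tells. Its arguments: {"type":"object","properties":{"deltas":{"type":"string"},"grip":{"type":"number"}},"required":["deltas"]}

```bash
mkdir -p pics; ls
cat > h.py <<'E'
import numpy as np,cv2,pickle
from scipy.spatial.transform import Rotation as R
from bench import telemetry,eyes,arm
def cam(p,st=None):
    if 'origin' in p:
        T=np.eye(4);T[:3,:3]=R.from_quat(p['orientation']).as_matrix();T[:3,3]=p['origin'];return T
    T=np.eye(4);T[:3,:3]=R.from_quat(st['ee_rot']).as_matrix();T[:3,3]=st['position'];return T@np.array(p['tool_from_camera'])
def cloud(p,st=None):
    T=cam(p,st);z=p['range_z'];v,u=np.mgrid[:400,:640]
    P=np.stack([(u-p['cx'])/p['fx']*z,-(v-p['cy'])/p['fy']*z,-z],-1)
    W=P@T[:3,:3].T+T[:3,3];W[z==0]=np.nan;return W
def shot(name,tag=None):
    st=telemetry.read_state();p=eyes.get_image(name)
    if tag: cv2.imwrite(f'pics/{tag}.png',p['pixels'])
    pickle.dump((st,p),open(f'{tag or name}.pkl','wb'))
    return st,p,cloud(p,st)
def load(tag):
    st,p=pickle.load(open(f'{tag}.pkl','rb'));return st,p,cloud(p,st)
E
python3 - <<'E'
from h import *
names="guide chute cap_handle coaster tag_centre rack tin tall_tag narrow_tag lockring_tool tire_lever".split()
for c in ['side','top','wrist']:
    st,p,W=shot(c,c+'0'); print(c,{k:(np.round(v,3).tolist() if not isinstance(v,(int,float)) else v) for k,v in p.items() if k not in('pixels','range_z')})
    for n in names:
        print(n,[(np.round(d['point']).tolist(),round(d['p'],2)) for d in eyes.boxes_of(p,n)])
print(telemetry.read_state())
E
```

```text
pics
side {'fx': 449.148936750953, 'fy': 449.148936750953, 'cx': 319.45826997153637, 'cy': 196.93018857070786, 'origin': [251.721, 1106.411, 875.032], 'orientation': [-0.051, 0.47, 0.873, -0.118], 'shot': 1}
guide [([527.0, -18.0, 141.0], 0.87), ([436.0, -33.0, 272.0], 0.25)]
chute [([479.0, -27.0, 77.0], 0.8), ([478.0, 348.0, 56.0], 0.65), ([665.0, -78.0, 56.0], 0.45)]
cap_handle [([296.0, 182.0, 49.0], 0.97), ([435.0, -30.0, 271.0], 0.64)]
coaster [([515.0, -294.0, 12.0], 0.6), ([436.0, -32.0, 272.0], 0.47), ([480.0, 348.0, 57.0], 0.26)]
tag_centre [([558.0, 283.0, 49.0], 0.67), ([534.0, 507.0, 28.0], 0.64), ([667.0, -76.0, 58.0], 0.21)]
rack [([510.0, 345.0, 12.0], 0.74)]
tin [([667.0, -73.0, 55.0], 0.87)]
tall_tag [([483.0, 348.0, 57.0], 0.76), ([510.0, 345.0, 9.0], 0.17)]
narrow_tag [([519.0, 322.0, 52.0], 0.7)]
lockring_tool [([433.0, 422.0, 34.0], 0.64)]
tire_lever []
top {'fx': 466.4753704517009, 'fy': 466.4753704517009, 'cx': 318.8777556233972, 'cy': 200.40676887320717, 'origin': [273.029, 61.181, 1681.015], 'orientation': [-0.056, 0.061, 0.714, -0.695], 'shot': 2}
guide []

[... 933 characters left out ...]

{'clock': 1.8, 'joints': array([ 1.59258127e+00,  3.84697103e-01,  7.91117649e-03,  1.67867087e-06,
       -1.19398187e+00, -2.58607979e-01]), 'joint_vel': array([ 0.00041629, -0.00122901, -0.00027724,  0.00174471,  0.00213167,
        0.00161255]), 'joint_efforts': array([ 3.18574939e-04, -3.92079556e+01,  1.88615870e+01,  4.19067800e+00,
       -3.47693895e-04, -2.53047077e-06]), 'position': array([146.60080081, 607.55253138, 231.3184597 ]), 'ee_rot': array([ 9.92997580e-01, -1.18134692e-01, -1.22063930e-06, -1.42346490e-05]), 'contact_force': array([ 0.21991605, -0.27576511, -0.00616405]), 'wrist_torque': array([-0.02959525,  0.07655343,  0.03235447]), 'gripper_width': 85.46530125320884}
```

View pictures.

View pics/side0.png

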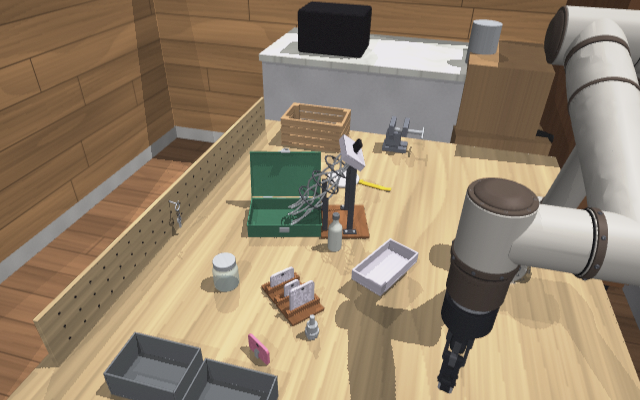

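View pics/top0.png

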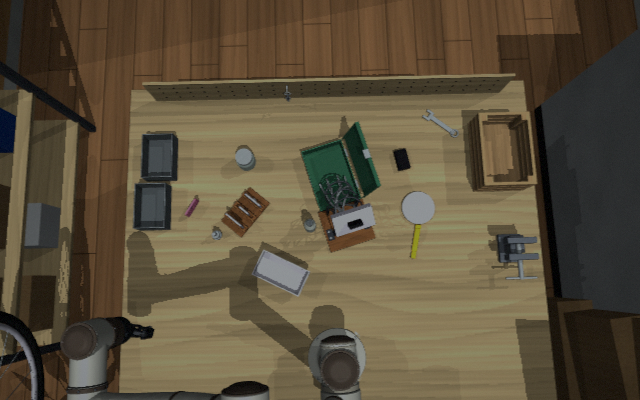

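View pics/wrist0.png

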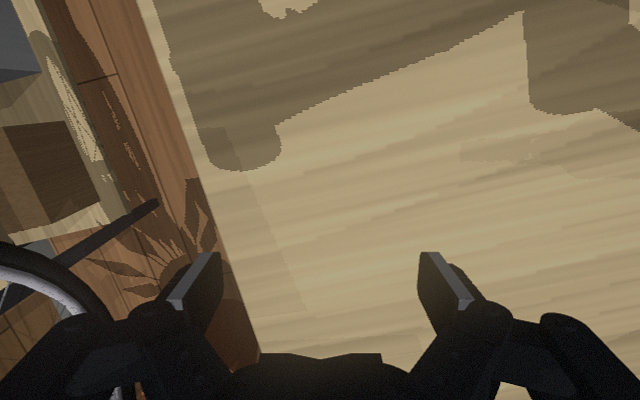

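Run:
```python
from h import *
_,p,W=load('side0'); _,q,V=load('top0')
a=cv2.resize(p['pixels'][245:345,240:340],(500,500),interpolation=cv2.INTER_CUBIC)
b=cv2.resize(q['pixels'][180:245,205:280],(400,347),interpolation=cv2.INTER_CUBIC)
c=cv2.resize(p['pixels'][125:245,280:380],(400,480),interpolation=cv2.INTER_CUBIC)
d=cv2.resize(q['pixels'][160:255,300:390],(400,422),interpolation=cv2.INTER_CUBIC)
o=np.zeros((500,800,3),np.uint8);o[:500,:400]=a[:,:400]
o=np.zeros((600,800,3),np.uint8)
o[:300,:300]=cv2.resize(a,(300,300));o[:347,400:]=b
cv2.imwrite('pics/c1.png',np.hstack([cv2.resize(a,(400,400)),np.vstack([b,np.zeros((53,400,3),np.uint8)])]))
cv2.imwrite('pics/c2.png',np.hstack([c,np.vstack([d,np.zeros((58,400,3),np.uint8)])]))
```

```text
(no output)
```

View pics/c1.png

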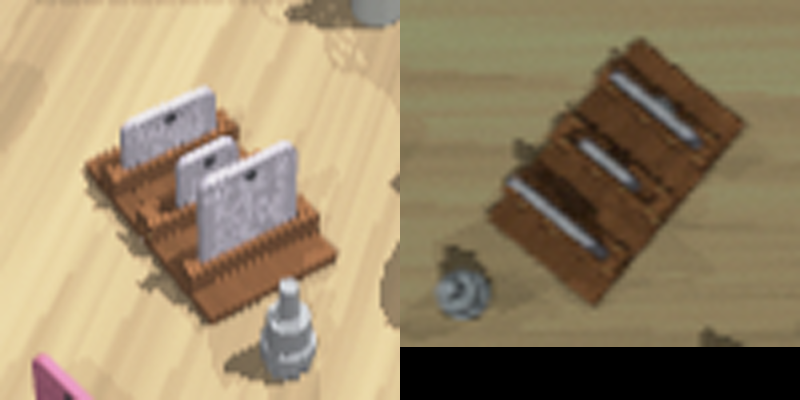

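View pics/c2.png

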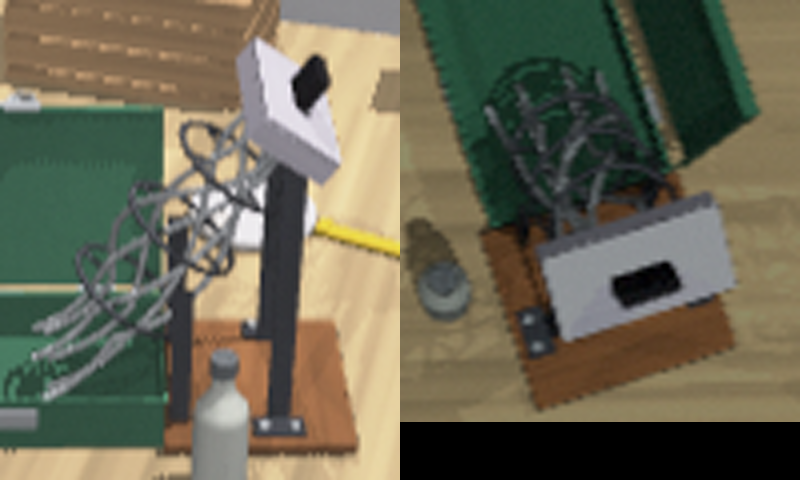

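Run:
```python
from h import *
for t in ['side0','top0']:
    _,p,W=load(t); px=p['pixels'].astype(int)
    for name,c,r in [('cap',[436,-32,270],80),]:
        d=np.linalg.norm(W-np.array(c),axis=-1)<110
        m=d&(W[...,2]>215); 
        br=px.max(-1); 
        # RANSAC plane for white pixels with normal leaning
        pts=W[m&(br>110)]
        best=None;rng=np.random.default_rng(0)
        for i in range(800):
            s=pts[rng.choice(len(pts),3,replace=False)];n=np.cross(s[1]-s[0],s[2]-s[0]);l=np.linalg.norm(n)
            if l<100: continue
            n/=l; n*=np.sign(n[2])
            if abs(np.degrees(np.arccos(n[2]))-35)>8: continue
            inl=abs((pts-s[0])@n)<2.5
            if best is None or inl.sum()>best.sum(): best=inl
        I=pts[best];ce=I.mean(0);u,s,vt=np.linalg.svd(I-ce);n=vt[2]*np.sign(vt[2][2])
        print(t,len(pts),best.sum(),'ce',ce.round(1),'n',n.round(3),'tilt',np.degrees(np.arccos(n[2])).round(1),'yaw of -n xy',np.degrees(np.arctan2(-n[1],-n[0])).round(1),'long',vt[0].round(3), s[:2]/np.sqrt(len(I)), 'rms',s[2]/np.sqrt(len(I)))
        th=np.arctan2(-n[1],-n[0]); 
        yv=np.array([-np.sin(th),np.cos(th),0]);xv=np.cross(yv,n)
        q=(I-ce)@np.stack([xv,yv]).T; rect=cv2.minAreaRect(q.astype(np.float32)); print(rect, 'ctr', ce+rect[0][0]*xv+rect[0][1]*yv)
        h=W[m&(br<70)&((W-ce)@n>4)&((W-ce)@n<36)]
        qq=(h-ce)@np.stack([xv,yv,n]).T; print('handle',len(h),np.median(h,0),np.percentile(qq,[2,50,98],axis=0).round(1))
    # coaster
    m=(abs(W[...,0]-518)<90)&(abs(W[...,1]+305)<90)&(W[...,2]>5)&(W[...,2]<20)&(px.min(-1)>110)
    P=W[m]; print('coaster',len(P),P.mean(0).round(1), cv2.minEnclosingCircle(P[:,:2].astype(np.float32)))
    # tags
    m=(abs(W[...,0]-515)<110)&(abs(W[...,1]-325)<110)&(W[...,2]>32)&(W[...,2]<100)
    lab=cv2.connectedComponentsWithStats(m.astype(np.uint8))
    for k in range(1,lab[0]):
        P=W[(lab[1]==k)]
        if len(P)<8: continue
        c,(w,h),a=rr=cv2.minAreaRect(P[:,:2].astype(np.float32)); print('tag',len(P),P.mean(0).round(1),P[:,2].max().round(1),rr)
        pl=P-P.mean(0);u,s,vt=np.linalg.svd(pl[:,:2]);print('dir',np.degrees(np.arctan2(vt[0][1],vt[0][0])))
```

```text
side0 653 279 ce [440.7 -42.8 272.1] n [-0.547 -0.154  0.823] tilt 34.7 yaw of -n xy 15.8 long [-0.407  0.908 -0.1  ] [37.86368869 19.91843221] rms 1.0355924873861582
((-4.562366485595703, -10.976531982421875), (68.3774642944336, 131.67613220214844), 0.5914686322212219) ctr [440.04720697 -54.3404749  269.48783218]
handle 74 [430.09369287 -46.08243928 286.53212816] [[ -8.  -28.6   4.8]
 [ -0.3  -0.   18.1]
 [  2.1  12.2  30.6]]
coaster 208 [ 505.8 -299.1   10.9] ((518.8494262695312, -305.6101989746094), 121.44341278076172)
tag 240 [553.2 284.8  49.4] 65.4 ((553.2174682617188, 282.9366455078125), (69.8167724609375, 11.55169677734375), 48.70484161376953)
dir 49.24921030692706
tag 597 [488.4 340.7  61.4] 93.6 ((498.775146484375, 329.99853515625), (71.67510986328125, 59.57488250732422), 49.47254943847656)
dir 153.06023575704967
tag 141 [433.2 417.6  48.4] 72.1 ((434.242431640625, 415.90966796875), (26.46253204345703, 24.145645141601562), 10.634734153747559)
dir -174.5313335604783
top0 669 452 ce [443.  -53.9 268.5] n [-0.542 -0.159  0.825] tilt 34.4 yaw of -n xy 16.3 long [-0.273  0.962  
[... 339 characters left out ...]
-312.2   10.5] ((515.2689819335938, -313.6278991699219), 60.72161865234375)
tag 49 [553.7 282.9  52.6] 66.9 ((557.7808837890625, 285.6117248535156), (78.10194396972656, 12.75328540802002), 44.45296859741211)
dir -132.73867548936548
tag 28 [515.9 314.7  53.7] 65.4 ((516.5911254882812, 317.0738525390625), (44.07875061035156, 10.205334663391113), 43.88327407836914)
dir -131.85022779541546
tag 50 [478.9 343.3  76.5] 97.7 ((481.0660400390625, 347.93951416015625), (72.224365234375, 14.831855773925781), 48.613121032714844)
dir -131.93685196095953
tag 45 [435.1 414.   48.2] 71.6 ((435.8541564941406, 415.3294982910156), (24.8197021484375, 23.34617805480957), 60.212608337402344)
dir -72.26062838194258
```

```bash
cat >> h.py <<'E'
def frame(z,y):
    z=np.array(z,float);z/=np.linalg.norm(z);y=np.array(y,float);y-=z*(y@z);y/=np.linalg.norm(y)
    return np.stack([np.cross(y,z),y,z],1)
def plan(pos,Rm,vmax=60,n=None,st=None,start=None):
    st=st or telemetry.read_state()
    p0=np.array(st['position']) if start is None else np.array(start[0]); r0=R.from_quat(st['ee_rot']) if start is None else start[1]
    r1=R.from_matrix(Rm); rv=(r0.inv()*r1).as_rotvec(); d=np.array(pos,float)-p0
    n=n or int(max(1,np.ceil(np.linalg.norm(d)/vmax),np.ceil(np.linalg.norm(rv)/0.17)))
    rows=[];r=r0;p=p0.copy()
    for k in range(n):
        t=r.inv().apply(p0+d*(k+1)/n-p); t=np.round(t/10,2); w=np.round(rv/n,3)
        rows.append(' '.join(f'{v:g}' for v in [*t,*w])); p=p+r.apply(t*10); r=r*R.from_rotvec(w)
    print(n,'; '.join(rows)); print('end',p.round(1),r.as_matrix()[:,2].round(3)); return p,r
def yawR(deg): # tool down, tool y at yaw
    a=np.radians(deg);return frame([0,0,-1],[np.cos(a),np.sin(a),0])
E
python3 - <<'E'
from h import *
plan([560,240,300],yawR(196))
E
```

```text
10 4.88 2.6 -0.69 -0 0 0.105; 5.13 2.08 -0.68 -0 0 0.105; 5.31 1.53 -0.69 -0 0 0.105; 5.45 0.96 -0.69 -0 0 0.105; 5.52 0.39 -0.68 -0 0 0.105; 5.53 -0.2 -0.69 -0 0 0.105; 5.48 -0.77 -0.69 -0 0 0.105; 5.36 -1.34 -0.69 -0 0 0.105; 5.2 -1.9 -0.68 -0 0 0.105; 4.97 -2.43 -0.69 -0 0 0.105
end [560. 240. 300.] [ 0.  0. -1.]
```

Request:
{"method": "move_arm", "body": {
  "deltas": "4.88 2.6 -0.69 0 0 0.105; 5.13 2.08 -0.68 0 0 0.105; 5.31 1.53 -0.69 0 0 0.105; 5.45 0.96 -0.69 0 0 0.105; 5.52 0.39 -0.68 0 0 0.105; 5.53 -0.2 -0.69 0 0 0.105; 5.48 -0.77 -0.69 0 0 0.105; 5.36 -1.34 -0.69 0 0 0.105; 5.2 -1.9 -0.68 0 0 0.105; 4.97 -2.43 -0.69 0 0 0.105; 0 0 0 0 0 0",
  "grip": 4
}}

```text
clock: 3.18
position: [562.4, 237.4, 300.0]
ee_rot: [0.798, -0.602, 0.0, -0.0]
contact_force: [-1.0, 0.7, 0.5]
gripper_width: 40.1
```

Run:
```python
from h import *
st,p,W=shot('wrist','w1'); print(st['clock'],st['position'],st['joints'].round(2))
```

```text
3.175 [562.38278874 237.40628027 299.95716049] [ 0.66  0.32  0.09  0.   -1.33 -0.39]
```

View pics/w1.png

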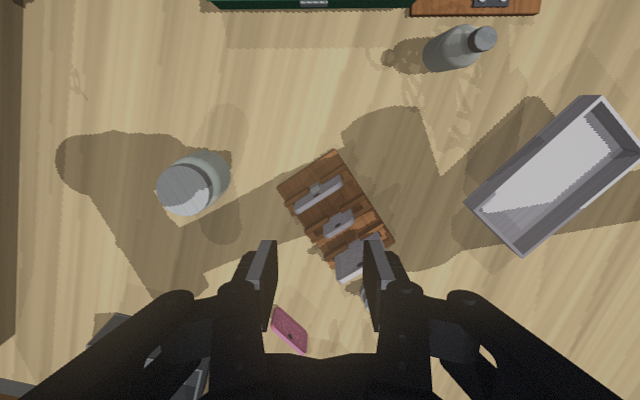

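Run:
```python
from h import *
st,p,W=load('w1')
cv2.imwrite('pics/w1c.png',cv2.resize(p['pixels'][140:290,260:410],(750,600),interpolation=cv2.INTER_CUBIC) if 0 else cv2.resize(p['pixels'][140:290,260:410],(600,600),interpolation=cv2.INTER_CUBIC))
m=(abs(W[...,0]-515)<110)&(abs(W[...,1]-325)<110)&(W[...,2]>35)&(W[...,2]<110)
lab=cv2.connectedComponentsWithStats(m.astype(np.uint8))
for k in range(1,lab[0]):
    P=W[lab[1]==k]
    if len(P)<20: continue
    print(lab[2][k],len(P),P.mean(0).round(1),P[:,2].max().round(1),cv2.minAreaRect(P[P[:,2]>P[:,2].max()-6][:,:2].astype(np.float32)))
m=(abs(W[...,0]-515)<130)&(abs(W[...,1]-325)<130)&(W[...,2]>5)&(W[...,2]<32)
lab=cv2.connectedComponentsWithStats(m.astype(np.uint8))
for k in range(1,lab[0]):
    P=W[lab[1]==k]
    if len(P)<200: continue
    print('rack',lab[2][k],len(P),cv2.minAreaRect(P[:,:2].astype(np.float32)))
```

```text
[293 177  49  37 537] 537 [553.8 281.1  53.8] 61.9 ((553.3572998046875, 282.8369140625), (66.68814849853516, 6.635160446166992), 49.67707824707031)
[322 212  32  27 387] 387 [517.7 312.3  52.4] 62.1 ((516.8914184570312, 313.77703857421875), (40.808189392089844, 6.989683151245117), 49.65488052368164)
[371 235  14  16  50] 50 [461.3 319.1  51. ] 80.7 ((460.0948486328125, 317.5949401855469), (0.8920034766197205, 3.1120073795318604), 64.71066284179688)
[334 244  29  40 735] 735 [491.6 354.5  66.5] 89.6 ((490.9474182128906, 357.4419860839844), (35.81816482543945, 7.356261253356934), 49.757110595703125)
[363 296   6  15  43] 43 [445.2 417.9  41.2] 43.3 ((444.3390197753906, 419.8970031738281), (4.786488056182861, 20.692203521728516), 30.287263870239258)
rack [ 276  149  119  121 5803] 5803 ((517.4668579101562, 314.05108642578125), (96.08406066894531, 159.6025390625), 49.49567794799805)
```

View pics/w1c.png

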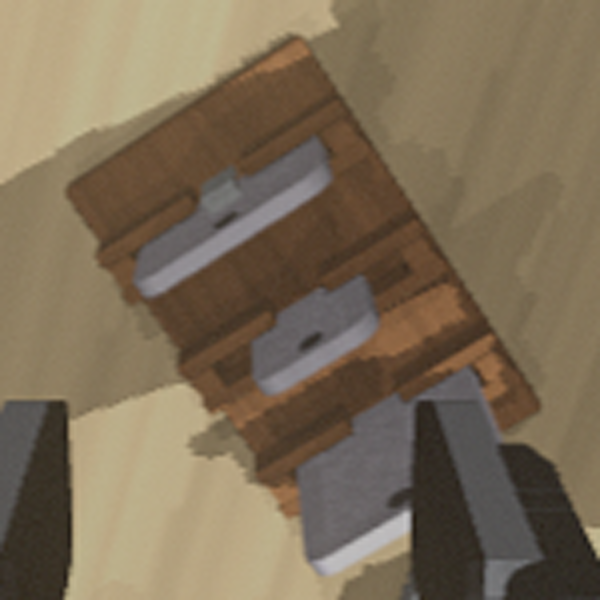

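```bash
cat >> h.py <<'E'
YAW=np.radians(16.0)
N=np.array([-np.sin(np.radians(35))*np.cos(YAW),-np.sin(np.radians(35))*np.sin(YAW),np.cos(np.radians(35))])
GY=np.array([-np.sin(YAW),np.cos(YAW),0]);GX=np.cross(GY,N)
RG=frame(-N,-GX)
E
python3 - <<'E'
from h import *
e=plan([400,60,400],yawR(196),vmax=60)
c=np.array([440.7,-55,268.])
plan(c+100*N,RG,start=e)
print(GX,N)
E
```

```text
5 2.54 4.09 -2.01 0 0 0; 2.54 4.08 -2 0 0 0; 2.54 4.09 -2.01 0 0 0; 2.54 4.08 -2 0 0 0; 2.53 4.09 -2.01 0 0 0
end [399.9  60.  400. ] [-0. -0. -1.]
4 3.04 1.25 1.25 0.153 0 0; 3.05 1.43 1.05 0.153 0 0; 3.04 1.57 0.82 0.153 0 0; 3.04 1.68 0.57 0.153 0 0
end [385.6 -70.8 349.9] [ 0.552  0.159 -0.819]
[0.78741948 0.2257889  0.57357644] [-0.55135706 -0.15809909  0.81915204]
```

Request:
{"method": "move_arm", "body": {
  "deltas": "2.54 4.09 -2.01 0 0 0; 2.54 4.08 -2 0 0 0; 2.54 4.09 -2.01 0 0 0; 2.54 4.08 -2 0 0 0; 2.53 4.09 -2.01 0 0 0; 3.04 1.25 1.25 0.153 0 0; 3.05 1.43 1.05 0.153 0 0; 3.04 1.57 0.82 0.153 0 0; 3.04 1.68 0.57 0.153 0 0; 0 0 0 0 0 0; 0 0 0 0 0 0",
  "grip": 4
}}

```text
clock: 4.6
position: [385.5, -69.6, 350.9]
ee_rot: [0.763, -0.572, 0.181, -0.241]
contact_force: [-0.1, 1.7, 1.3]
gripper_width: 39.9
```

Run:
```python
from h import *
st,p,W=shot('wrist','w2'); print(st['clock'],st['position'],R.from_quat(st['ee_rot']).as_matrix().round(3).tolist(),RG.round(3).tolist())
px=p['pixels'].astype(int)
c=np.array([440.7,-55,268.])
L=(W-c)@np.stack([GX,GY,N]).T
m=(np.linalg.norm(W-c,axis=-1)<90)&(abs(L[...,2])<5)&(px.min(-1)>90)
P=L[m];print(len(P),cv2.minAreaRect(P[:,:2].astype(np.float32)),np.median(P,0))
A=np.c_[P[:,:2],np.ones(len(P))];print('tilt err',np.linalg.lstsq(A,P[:,2],rcond=None)[0])
m=(abs(L[...,0])<25)&(abs(L[...,1])<40)&(L[...,2]>24)&(L[...,2]<40)
P=L[m];print('handle top',len(P),np.percentile(P,[2,50,98],axis=0).round(1),cv2.minAreaRect(P[:,:2].astype(np.float32)))
```

```text
4.6 [385.5341588  -69.57128484 350.92939077] [[0.281, -0.785, 0.552], [-0.96, -0.23, 0.161], [0.0, -0.575, -0.818]] [[0.276, -0.787, 0.551], [-0.961, -0.226, 0.158], [0.0, -0.574, -0.819]]
12803 ((-1.3276824951171875, -1.1180191040039062), (67.16260528564453, 126.61077117919922), 0.2531481683254242) [ -0.81051508 -11.91867422   0.01826828]
tilt err [-0.00022101  0.00360422  0.04690792]
handle top 1071 [[ -7.  -22.8  26.7]
 [ -1.4  -3.3  29.6]
 [  4.6  18.4  31.1]] ((-1.158449649810791, -1.634378433227539), (11.805520057678223, 43.61334228515625), 0.8446400761604309)
```

View pics/w2.png

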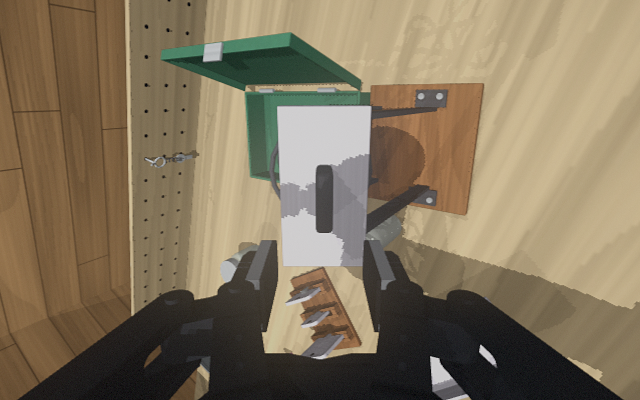

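Run:
```python
from h import *
c=np.array([440.7,-55,268.])-1.3*GX-1.3*GY
np.save('cap.npy',c);print(c)
e=plan(c+45*N,RG,n=2)
plan(c+6*N,RG,n=3,start=e)
```

```text
[440.03468323 -56.54316578 267.25435063]
2 0.15 0.14 2.77 -0.001 0.002 0.003; 0.15 0.14 2.77 -0.001 0.002 0.003
end [415.3 -63.7 304.1] [ 0.551  0.158 -0.819]
3 -0 0 1.3 -0 -0 -0; -0 0 1.3 -0 -0 -0; -0 0 1.3 -0 -0 -0
end [436.8 -57.5 272.1] [ 0.551  0.158 -0.819]
```

Request:
{"method": "move_arm", "body": {
  "deltas": "0.15 0.14 2.77 -0.001 0.002 0.003; 0.15 0.14 2.77 -0.001 0.002 0.003; 0 0 1.3 0 0 0; 0 0 1.3 0 0 0; 0 0 1.3 0 0 0; 0 0 0 0 0 0; 0 0 0 0 0 0"
}}

```text
clock: 5.52
position: [436.3, -58.5, 271.7]
ee_rot: [0.761, -0.575, 0.181, -0.24]
contact_force: [-1.0, -0.1, 0.3]
gripper_width: 39.9
```

Request:
{"method": "move_arm", "body": {
  "deltas": "0 0 0 0 0 0; 0 0 0 0 0 0; 0 0 0 0 0 0; 0 0 0 0 0 0; 0 0 0 0 0 0",
  "grip": 0
}}

```text
clock: 6.15
position: [436.6, -58.6, 272.3]
ee_rot: [0.761, -0.575, 0.182, -0.24]
contact_force: [-2.2, -1.2, 5.8]
gripper_width: 10.9
```

Request:
{"method": "move_arm", "body": {
  "deltas": "0 0 -0.6 0 0 0; 0 0 -1 0 0 0; 0 0 -1.2 0 0 0; 0 0 -1.5 0 0 0; 0 0 -2 0 0 0; 0 0 -2.5 0 0 0; 0 0 -2 0 0 0; 0 0 0 0 0 0"
}}

```text
clock: 7.15
position: [375.4, -75.7, 360.4]
ee_rot: [0.761, -0.575, 0.181, -0.24]
contact_force: [1.1, -0.1, -0.9]
gripper_width: 11.4
```

Run:
```python
from h import *
st=telemetry.read_state();print(st['position'],st['contact_force'],st['gripper_width'])
e=plan([420,-200,350],RG,n=4)
e=plan([510,-311,200],yawR(180),n=6,start=e)
```

```text
[375.41276128 -75.73011622 360.36856183] [ 1.07058607 -0.12737984 -0.85498979] 11.391909291672972
4 3.29 -0.04 0.34 -0 -0 -0.001; 3.3 -0.03 0.34 -0 -0 -0.001; 3.29 -0.03 0.34 -0 -0 -0.001; 3.29 -0.03 0.34 -0 -0 -0.001
end [ 420. -200.  350.] [ 0.552  0.157 -0.819]
6 2.19 0.67 2.59 -0.101 0.014 0.045; 2.17 0.31 2.66 -0.101 0.014 0.045; 2.14 -0.06 2.71 -0.101 0.014 0.045; 2.1 -0.43 2.71 -0.101 0.014 0.045; 2.02 -0.79 2.68 -0.101 0.014 0.045; 1.95 -1.15 2.61 -0.101 0.014 0.045
end [ 510. -311.  200.] [ 0.001 -0.    -1.   ]
```

Request:
{"method": "move_arm", "body": {
  "deltas": "3.29 -0.04 0.34 0 0 -0.001; 3.3 -0.03 0.34 0 0 -0.001; 3.29 -0.03 0.34 0 0 -0.001; 3.29 -0.03 0.34 0 0 -0.001; 2.19 0.67 2.59 -0.101 0.014 0.045; 2.17 0.31 2.66 -0.101 0.014 0.045; 2.14 -0.06 2.71 -0.101 0.014 0.045; 2.1 -0.43 2.71 -0.101 0.014 0.045; 2.02 -0.79 2.68 -0.101 0.014 0.045; 1.95 -1.15 2.61 -0.101 0.014 0.045; 0 0 0 0 0 0; 0 0 0 0 0 0"
}}

```text
clock: 8.65
position: [510.6, -310.3, 198.2]
ee_rot: [0.708, -0.707, -0.001, 0.001]
contact_force: [-0.0, 0.5, -0.6]
gripper_width: 10.7
```

Run:
```python
from h import *
st,p,W=shot('wrist','w3'); print(st['clock'],st['position'],st['ee_rot'],st['joints'].round(2),st['gripper_width'])
st,q,V=shot('top','t3')
for W,p in((W,p),(V,q)):
    px=p['pixels'].astype(int)
    m=(abs(W[...,0]-518)<90)&(abs(W[...,1]+310)<90)&(W[...,2]>5)&(W[...,2]<16)&(px.min(-1)>60)&(px.max(-1)-px.min(-1)<25)
    P=W[m]; print('coaster',len(P),P.mean(0).round(1), cv2.minEnclosingCircle(P[:,:2].astype(np.float32)) if len(P) else 0)
```

```text
8.65 [ 510.56642045 -310.34587578  198.24106566] [ 7.07677306e-01 -7.06535160e-01 -7.02310260e-04  6.37222454e-04] [-0.28  0.36 -0.11  0.   -1.1   0.28] 10.714384086412505
coaster 536 [ 514.8 -366.3   10.1] ((492.0431213378906, -334.15203857421875), 63.03379440307617)
coaster 221 [ 481.7 -312.8   10.4] ((488.36627197265625, -315.7006530761719), 46.96466827392578)
```

View pics/w3.png

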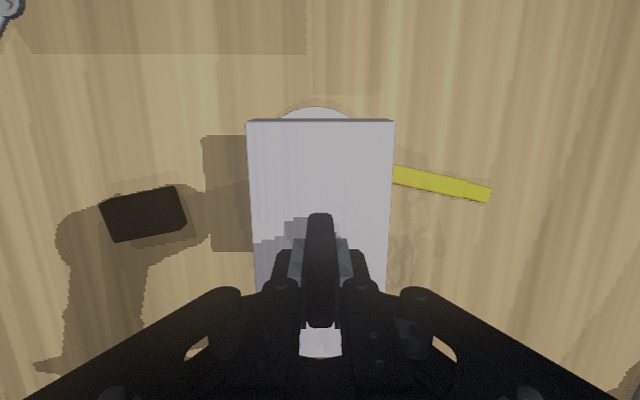

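Run:
```python
from h import *
e=plan([516,-312.5,60],yawR(180),n=4)
plan([516,-312.5,41.5],yawR(180),n=3,start=e)
```

```text
4 0.05 -0.12 3.51 -0 -0 0; 0.04 -0.13 3.51 -0 -0 0; 0.05 -0.12 3.51 -0 -0 0; 0.04 -0.13 3.51 -0 -0 0
end [ 516.  -312.5   60. ] [ 0.002 -0.001 -1.   ]
3 -0 0 0.62 -0.001 -0 0.001; -0 0 0.62 -0.001 -0 0.001; -0 0 0.61 -0.001 -0 0.001
end [ 516.  -312.5   41.5] [-0.001 -0.001 -1.   ]
```

Request:
{"method": "move_arm", "body": {
  "deltas": "0.05 -0.12 3.51 0 0 0; 0.04 -0.13 3.51 0 0 0; 0.05 -0.12 3.51 0 0 0; 0.04 -0.13 3.51 0 0 0; 0 0 0.62 0 0 0; 0 0 0.62 0 0 0; 0 0 0.61 0 0 0; 0 0 0 0 0 0; 0 0 0 0 0 0"
}}

```text
clock: 9.88
position: [516.7, -312.8, 41.3]
ee_rot: [0.708, -0.706, 0.001, -0.0]
contact_force: [0.6, 0.5, -1.7]
gripper_width: 10.9
```

Not yet touching; lower a little, then release.

Request:
{"method": "move_arm", "body": {
  "deltas": "0 0 0.1 0 0 0; 0 0 0.05 0 0 0; 0 0 0 0 0 0"
}}

```text
clock: 10.25
position: [516.9, -312.7, 40.6]
ee_rot: [0.708, -0.706, 0.001, 0.0]
contact_force: [-1.7, 2.9, 5.7]
gripper_width: 11.2
```

Run:
```python
from h import *
st,p,W=shot('side','s4');print(st['position'],st['contact_force'])
_,q,_=load('s4');cv2.imwrite('pics/s4c.png',cv2.resize(p['pixels'][140:260,320:440],(600,600),interpolation=cv2.INTER_CUBIC))
```

```text
[ 516.87097058 -312.74390845   40.60460471] [-1.73687037  2.90033414  5.74228166]
```

View pics/s4c.png

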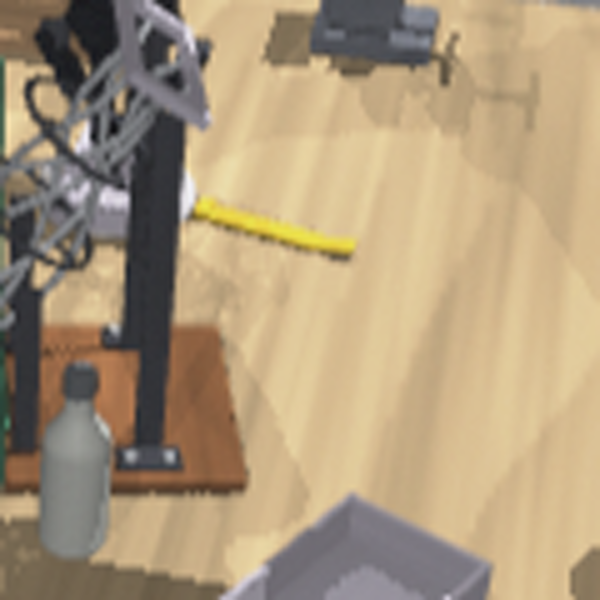

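Request:
{"method": "move_arm", "body": {
  "deltas": "0 0 0 0 0 0; 0 0 0 0 0 0; 0 0 0 0 0 0; 0 0 -1.5 0 0 0; 0 0 -3 0 0 0; 0 0 -5 0 0 0; 0 0 -6 0 0 0; 0 0 -3 0 0 0; 0 0 0 0 0 0; 0 0 0 0 0 0",
  "grip": 4
}}

```text
clock: 11.55
position: [515.7, -312.2, 223.9]
ee_rot: [0.708, -0.707, 0.0, 0.0]
contact_force: [-0.1, 0.1, -1.2]
gripper_width: 40.1
```

Run:
```python
from h import *
st,p,W=shot('wrist','w5');print(st['clock'],st['position'],st['contact_force'])
m=(abs(W[...,0]-516)<90)&(abs(W[...,1]+312)<90)&(W[...,2]>29)&(W[...,2]<42)
P=W[m];print(len(P),np.median(P,0),cv2.minAreaRect(P[:,:2].astype(np.float32)))
m=(abs(W[...,0]-516)<70)&(abs(W[...,1]+312)<50)&(W[...,2]>55)&(W[...,2]<75)
P=W[m];print(len(P),np.median(P,0),cv2.minAreaRect(P[:,:2].astype(np.float32)))
px=p['pixels'].astype(int)
m=(abs(W[...,0]-516)<100)&(abs(W[...,1]+312)<100)&(W[...,2]>6)&(W[...,2]<15)&(px.max(-1)-px.min(-1)<30)
P=W[m];print(len(P),cv2.minEnclosingCircle(P[:,:2].astype(np.float32)))
```

```text
11.55 [ 515.70887578 -312.19970228  223.92805389] [-0.08492402  0.14187414 -1.18501933]
7375 [ 516.71604206 -319.3799904    34.25419366] ((517.2954711914062, -311.7864990234375), (67.19966888427734, 126.74234008789062), 0.13036729395389557)
569 [ 517.56628509 -313.93467544   63.85408147] ((517.5740966796875, -312.2062683105469), (11.363672256469727, 43.096797943115234), 0.15163397789001465)
2622 ((514.8154296875, -312.8550720214844), 60.51559829711914)
```

View pics/w5.png

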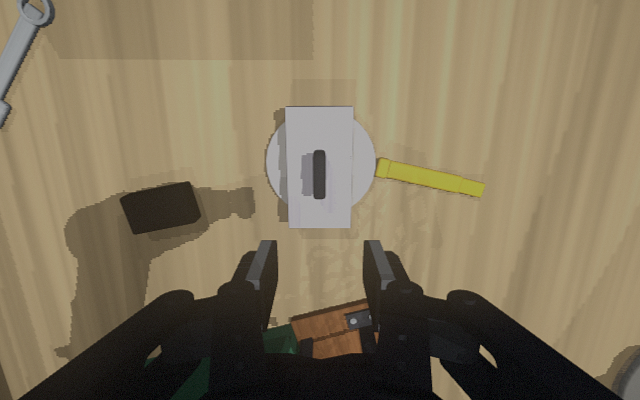

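Run:
```python
from h import *
c=np.load('cap.npy')
e=plan([440,-210,350],yawR(190),n=4)
plan(c+110*N,RG,n=4,start=e)
```

```text
4 -2.56 1.89 -3.17 0 -0 -0.043; -2.63 1.78 -3.17 0 -0 -0.043; -2.71 1.66 -3.16 0 -0 -0.043; -2.78 1.54 -3.17 0 -0 -0.043
end [ 440. -210.  350.] [-0.001 -0.    -1.   ]
4 -3.61 0.91 -0.18 0.153 -0.008 -0.026; -3.64 0.77 -0.29 0.153 -0.008 -0.026; -3.65 0.64 -0.36 0.153 -0.008 -0.026; -3.68 0.47 -0.41 0.153 -0.008 -0.026
end [379.4 -73.9 357.3] [ 0.552  0.158 -0.819]
```

Request:
{"method": "move_arm", "body": {
  "deltas": "-2.56 1.89 -3.17 0 0 -0.043; -2.63 1.78 -3.17 0 0 -0.043; -2.71 1.66 -3.16 0 0 -0.043; -2.78 1.54 -3.17 0 0 -0.043; -3.61 0.91 -0.18 0.153 -0.008 -0.026; -3.64 0.77 -0.29 0.153 -0.008 -0.026; -3.65 0.64 -0.36 0.153 -0.008 -0.026; -3.68 0.47 -0.41 0.153 -0.008 -0.026; 0 0 0 0 0 0; 0 0 0 0 0 0"
}}

```text
clock: 12.85
position: [379.9, -74.0, 357.8]
ee_rot: [0.762, -0.573, 0.182, -0.24]
contact_force: [0.6, 0.0, 0.3]
gripper_width: 40.1
```

Run:
```python
from h import *
st,p,W=shot('wrist','w6');print(st['clock'],st['position'],st['contact_force'])
c=np.load('cap.npy')-4*N
L=(W-c)@np.stack([GX,GY,N]).T
m=(abs(L[...,0])<45)&(abs(L[...,1])<75)&(abs(L[...,2])<4)
P=L[m];print(len(P),np.median(P,0),cv2.minAreaRect(P[:,:2].astype(np.float32)))
print('tilt',np.linalg.lstsq(np.c_[P[:,:2],np.ones(len(P))],P[:,2],rcond=None)[0])
k=m.astype(np.uint8);cs,h=cv2.findContours(k,cv2.RETR_CCOMP,cv2.CHAIN_APPROX_NONE)
for x,hh in zip(cs,h[0]):
    if len(x)>80:
        Q=L[x[:,0,1],x[:,0,0]];print('cont',len(x),hh[3],cv2.minAreaRect(Q[:,:2].astype(np.float32)))
```

```text
12.85 [379.87506386 -73.99263217 357.83643047] [0.59581941 0.00539781 0.27427578]
4317 [ 2.58823753 -7.77058937  0.01674612] ((2.4700088500976562, 0.59698486328125), (56.090145111083984, 116.73760223388672), 0.23625774681568146)
tilt [ 0.00058724  0.00181394 -0.03790309]
cont 416 -1 ((2.4700088500976562, 0.59698486328125), (56.090145111083984, 116.73760223388672), 0.23625774681568146)
cont 320 0 ((2.143186569213867, 0.12281036376953125), (41.76880645751953, 95.0372543334961), 0.23024028539657593)
```

View pics/w6.png

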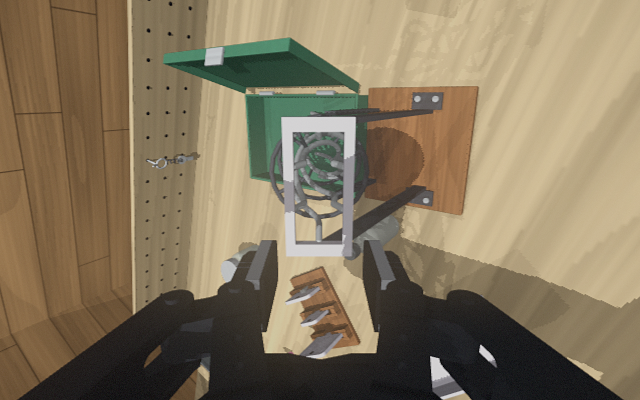

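Run:
```python
from h import *
g=np.load('cap.npy')-4*N+2.4*GX+0.5*GY;np.save('g.npy',g);print(g)
e=plan([420,80,380],yawR(180),n=5)
e=plan([553.5,282.8,160],yawR(139.6),n=7,start=e)
```

```text
[443.99209955 -54.88824519 265.3543259 ]
5 -2.74 -1.58 0.56 -0.122 0.017 0.055; -2.84 -1.47 0.33 -0.122 0.017 0.055; -2.91 -1.34 0.1 -0.122 0.017 0.055; -2.99 -1.19 -0.1 -0.122 0.017 0.055; -3.04 -0.99 -0.28 -0.122 0.017 0.055
end [420.  80. 380.] [-0.002 -0.001 -1.   ]
7 -2.91 -1.9 3.14 0 -0 0.1; -3.08 -1.61 3.14 0 -0 0.1; -3.22 -1.29 3.13 0 -0 0.1; -3.34 -0.96 3.14 0 -0 0.1; -3.42 -0.62 3.14 0 -0 0.1; -3.46 -0.28 3.14 0 -0 0.1; -3.47 0.07 3.13 0 -0 0.1
end [553.5 282.8 160. ] [-0.002 -0.001 -1.   ]
```

Request:
{"method": "move_arm", "body": {
  "deltas": "-2.74 -1.58 0.56 -0.122 0.017 0.055; -2.84 -1.47 0.33 -0.122 0.017 0.055; -2.91 -1.34 0.1 -0.122 0.017 0.055; -2.99 -1.19 -0.1 -0.122 0.017 0.055; -3.04 -0.99 -0.28 -0.122 0.017 0.055; -2.91 -1.9 3.14 0 0 0.1; -3.08 -1.61 3.14 0 0 0.1; -3.22 -1.29 3.13 0 0 0.1; -3.34 -0.96 3.14 0 0 0.1; -3.42 -0.62 3.14 0 0 0.1; -3.46 -0.28 3.14 0 0 0.1; -3.47 0.07 3.13 0 0 0.1",
  "grip": 3.4
}}

```text
clock: 14.4
position: [555.0, 283.5, 156.9]
ee_rot: [-0.419, 0.908, -0.0, -0.001]
contact_force: [0.5, -0.5, 1.1]
gripper_width: 34.1
```

Request:
{"method": "move_arm", "body": {
  "deltas": "0 0 0 0 0 0; 0 0 0 0 0 0"
}}

```text
clock: 14.65
position: [553.7, 282.4, 159.1]
ee_rot: [-0.421, 0.907, -0.0, -0.001]
contact_force: [-0.6, -0.6, 0.1]
gripper_width: 33.9
```

Run:
```python
from h import *
st,p,W=shot('wrist','w7');print(st['clock'],st['position'],st['joints'].round(2))
m=(abs(W[...,0]-553)<50)&(abs(W[...,1]-283)<50)&(W[...,2]>50)&(W[...,2]<70)
lab=cv2.connectedComponentsWithStats(m.astype(np.uint8))
for k in range(1,lab[0]):
    P=W[lab[1]==k]
    if len(P)<50: continue
    print(lab[2][k],P.mean(0),P[:,2].max(),cv2.minAreaRect(P[P[:,2]>57][:,:2].astype(np.float32)))
m=(abs(W[...,0]-515)<130)&(abs(W[...,1]-325)<130)&(W[...,2]>15)&(W[...,2]<32)
P=W[m];print(cv2.minAreaRect(P[:,:2].astype(np.float32)))
```

```text
14.65 [553.70793431 282.36112662 159.11457624] [ 0.73  0.44 -0.1   0.   -1.04 -1.43]
[317 148   9  87 702] [551.26615058 280.47870385  59.60679682] 62.1304769869198 ((553.235107421875, 282.6899108886719), (65.81624603271484, 5.893526554107666), 48.981876373291016)
[377 165  13  55 535] [516.33994254 312.29791339  58.64887809] 62.400406052150856 ((516.6383056640625, 313.778564453125), (40.239830017089844, 6.493428707122803), 49.499935150146484)
((485.0234680175781, 340.5271301269531), (95.60079956054688, 200.3617706298828), 49.60383224487305)
```

View pics/w7.png

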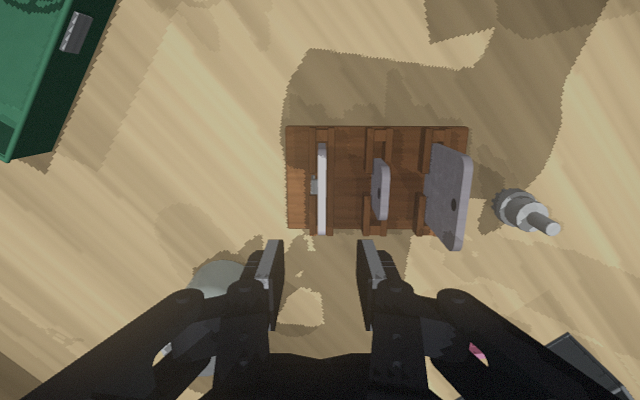

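Run:
```python
from h import *
st=telemetry.read_state();print(st['clock'],st['position'],st['gripper_width'])
e=plan([553.4,282.8,75],yawR(139.5),n=3)
e=plan([553.4,282.8,38.5],yawR(139.5),n=3,start=e)
```

```text
14.7 [553.59520717 282.31828291 160.2825357 ] 33.76471541312391
3 -0.01 0.02 2.84 -0 0 0.002; -0 0.01 2.85 -0 0 0.002; -0.01 0.02 2.84 -0 0 0.002
end [553.4 282.8  75. ] [ 0. -0. -1.]
3 -0 0 1.22 -0 0 -0; -0 0 1.21 -0 0 -0; -0 0 1.22 -0 0 -0
end [553.4 282.8  38.5] [ 0. -0. -1.]
```

Request:
{"method": "move_arm", "body": {
  "deltas": "-0.02 0.03 2.84 0 0 0.002; 0 0.01 2.85 0 0 0.002; -0.01 0.02 2.84 0 0 0.002; 0 0 1.22 0 0 0; 0 0 1.21 0 0 0; 0 0 1.22 0 0 0; 0 0 0 0 0 0; 0 0 0 0 0 0"
}}

```text
clock: 15.7
position: [552.8, 283.7, 39.1]
ee_rot: [-0.418, 0.908, 0.0, 0.001]
contact_force: [0.5, -0.4, 0.0]
gripper_width: 33.5
```

Request:
{"method": "move_arm", "body": {
  "deltas": "0 0 0 0 0 0; 0 0 0 0 0 0; 0 0 0 0 0 0; 0 0 0 0 0 0; 0 0 0 0 0 0",
  "grip": 0
}}

```text
clock: 16.32
position: [552.8, 283.8, 39.2]
ee_rot: [-0.418, 0.908, 0.0, 0.001]
contact_force: [-0.7, 0.8, 4.9]
gripper_width: 4.6
```

Run:
```python
from h import *
st=telemetry.read_state();print(st['clock'],st['position'],st['gripper_width'],st['contact_force'],st['wrist_torque'])
```

```text
16.325 [552.80172468 283.77065727  39.1589457 ] 4.565420724084768 [-0.69444891  0.844575    4.90118314] [ 0.11093022  0.20683203 -0.03062824]
```

Request:
{"method": "move_arm", "body": {
  "deltas": "0 0 -0.8 0 0 0; 0 0 -1.5 0 0 0; 0 0 -2 0 0 0; 0 0 -3 0 0 0; 0 0 -4 0 0 0; 0 0 -5 0 0 0; 0 0 -5 0 0 0; 0 0 -5 0 0 0; 0 0 0 0 0 0"
}}

```text
clock: 17.45
position: [553.9, 284.1, 308.0]
ee_rot: [-0.418, 0.908, 0.001, 0.006]
contact_force: [-0.9, 0.7, -0.8]
gripper_width: 4.6
```

Run:
```python
from h import *
st=telemetry.read_state();print(st['clock'],st['position'],st['gripper_width'],st['contact_force'])
g=np.load('g.npy')
e=plan([430,90,400],yawR(180),n=6)
e=plan(g+120*N,RG,n=6,start=e)
```

```text
17.45 [553.88989034 284.08292511 308.00491515] 4.58412537526206 [-0.89596353  0.74519922 -0.84350854]
6 3.78 -0.54 -1.58 -0.001 0.002 -0.118; 3.82 -0.08 -1.56 -0.001 0.002 -0.118; 3.81 0.36 -1.56 -0.001 0.002 -0.118; 3.75 0.82 -1.55 -0.001 0.002 -0.118; 3.62 1.25 -1.55 -0.001 0.002 -0.118; 3.46 1.67 -1.53 -0.001 0.002 -0.118
end [430.  90. 400.] [ 0.    -0.002 -1.   ]
6 2.73 0.87 0.61 0.101 -0.015 -0.045; 2.69 1.05 0.47 0.101 -0.015 -0.045; 2.65 1.21 0.32 0.101 -0.015 -0.045; 2.6 1.35 0.16 0.101 -0.015 -0.045; 2.53 1.47 -0.03 0.101 -0.015 -0.045; 2.46 1.57 -0.23 0.101 -0.015 -0.045
end [377.8 -73.9 363.7] [ 0.55   0.161 -0.819]
```

Request:
{"method": "move_arm", "body": {
  "deltas": "3.78 -0.54 -1.58 -0.001 0.002 -0.118; 3.82 -0.08 -1.56 -0.001 0.002 -0.118; 3.81 0.36 -1.56 -0.001 0.002 -0.118; 3.75 0.82 -1.55 -0.001 0.002 -0.118; 3.62 1.25 -1.55 -0.001 0.002 -0.118; 3.46 1.67 -1.53 -0.001 0.002 -0.118; 2.73 0.87 0.61 0.101 -0.015 -0.045; 2.69 1.05 0.47 0.101 -0.015 -0.045; 2.65 1.21 0.32 0.101 -0.015 -0.045; 2.6 1.35 0.16 0.101 -0.015 -0.045; 2.53 1.47 -0.03 0.101 -0.015 -0.045; 2.46 1.57 -0.23 0.101 -0.015 -0.045"
}}

```text
clock: 18.95
position: [374.9, -74.6, 360.3]
ee_rot: [0.764, -0.573, 0.179, -0.237]
contact_force: [0.1, -0.6, -0.9]
gripper_width: 4.5
```

Request:
{"method": "move_arm", "body": {
  "deltas": "0 0 0 0 0 0; 0 0 0 0 0 0"
}}

```text
clock: 19.2
position: [376.5, -74.4, 361.3]
ee_rot: [0.763, -0.575, 0.178, -0.235]
contact_force: [0.3, -0.3, -0.5]
gripper_width: 4.8
```

Run:
```python
from h import *
st,p,W=shot('wrist','w8');print(st['clock'],st['position'],st['gripper_width'],R.from_quat(st['ee_rot']).as_matrix().round(3).tolist())
# tag in tool frame
Rm=R.from_quat(st['ee_rot']).as_matrix();T=(W-st['position'])@Rm
m=(abs(T[...,0])<60)&(abs(T[...,1])<14)&(T[...,2]>2)&(T[...,2]<45)
P=T[m];print(len(P),np.percentile(P,[1,50,99],axis=0).round(1), cv2.minAreaRect(P[:,[0,2]].astype(np.float32)))
g=np.load('g.npy');L=(W-g)@np.stack([GX,GY,N]).T
m=(abs(L[...,0])<45)&(abs(L[...,1])<75)&(abs(L[...,2])<4);P=L[m];print('frame',len(P),cv2.minAreaRect(P[:,:2].astype(np.float32)))
e=plan(g+45*N,RG,n=3)
```

```text
19.2 [376.50614117 -74.38568106 361.32723896] 4.759987560952925 [[0.276, -0.794, 0.542], [-0.961, -0.229, 0.155], [0.001, -0.564, -0.826]]
228 [[ 1.6 -9.3  2.4]
 [35.  -2.6 12.7]
 [35.6  2.6 24.2]] ((18.568748474121094, 13.435208320617676), (20.39888572692871, 35.46076202392578), 85.91795349121094)
frame 3523 ((0.15073204040527344, -0.9257049560546875), (56.09935760498047, 114.69219207763672), 0.2492525726556778)
3 0.01 -0.1 2.45 0.004 -0 0.001; 0.01 -0.09 2.46 0.004 -0 0.001; 0.01 -0.08 2.45 0.004 -0 0.001
end [419.2 -62.  302.2] [ 0.551  0.158 -0.819]
```

View pics/w8.png

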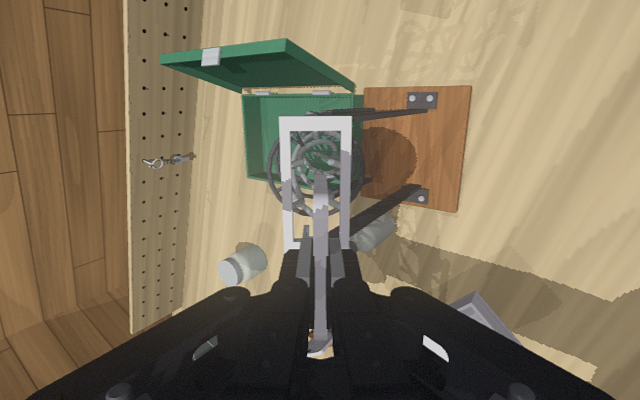

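Request:
{"method": "move_arm", "body": {
  "deltas": "0.01 -0.1 2.45 0.004 0 0.001; 0.01 -0.09 2.46 0.004 0 0.001; 0.01 -0.08 2.45 0.004 0 0.001; 0 0 0 0 0 0; 0 0 0 0 0 0"
}}

```text
clock: 19.88
position: [419.6, -61.6, 302.9]
ee_rot: [0.762, -0.574, 0.181, -0.241]
contact_force: [-0.2, -0.1, 0.2]
gripper_width: 4.8
```

Run:
```python
from h import *
st=telemetry.read_state();g=np.load('g.npy');print(st['clock'],((st['position']-g)@np.stack([GX,GY,N]).T),R.from_quat(st['ee_rot']).as_matrix().round(3).tolist(),RG.round(3).tolist())
e=plan(g+11*N,RG,n=4)
```

```text
19.875 [ 0.76896886  0.26455885 45.26484416] [[0.276, -0.787, 0.552], [-0.961, -0.226, 0.159], [0.0, -0.574, -0.819]] [[0.276, -0.787, 0.551], [-0.961, -0.226, 0.158], [0.0, -0.574, -0.819]]
4 0.01 0.02 0.86 -0 0 0; 0 0.02 0.85 -0 0 0; 0.01 0.02 0.86 -0 0 0; 0.01 0.02 0.86 -0 0 0
end [438.  -56.6 274.3] [ 0.552  0.159 -0.819]
```

Request:
{"method": "move_arm", "body": {
  "deltas": "0.01 0.02 0.86 0 0 0; 0 0.02 0.85 0 0 0; 0.01 0.02 0.86 0 0 0; 0.01 0.02 0.86 0 0 0; 0 0 0 0 0 0; 0 0 0 0 0 0"
}}

```text
clock: 20.62
position: [437.6, -57.4, 273.7]
ee_rot: [0.761, -0.574, 0.181, -0.24]
contact_force: [-0.3, -0.0, -0.4]
gripper_width: 4.5
```

Run:
```python
from h import *
g=np.load('g.npy')
st,p,W=shot('wrist','w9');print(st['clock'],((st['position']-g)@np.stack([GX,GY,N]).T),st['contact_force'])
st,p2,W=shot('side','s9')
a=cv2.resize(p['pixels'][130:400,200:440],(480,540));b=cv2.resize(p2['pixels'][120:220,320:380],(312,520),interpolation=cv2.INTER_CUBIC)
o=np.zeros((540,800,3),np.uint8);o[:,:480]=a;o[:520,484:796]=b;cv2.imwrite('pics/c9.png',o)
```

```text
20.625 [-0.85552281 -0.65782136 10.73317987] [-2.58173284e-01 -1.34347060e-04 -4.07604487e-01]
```

View pics/c9.png

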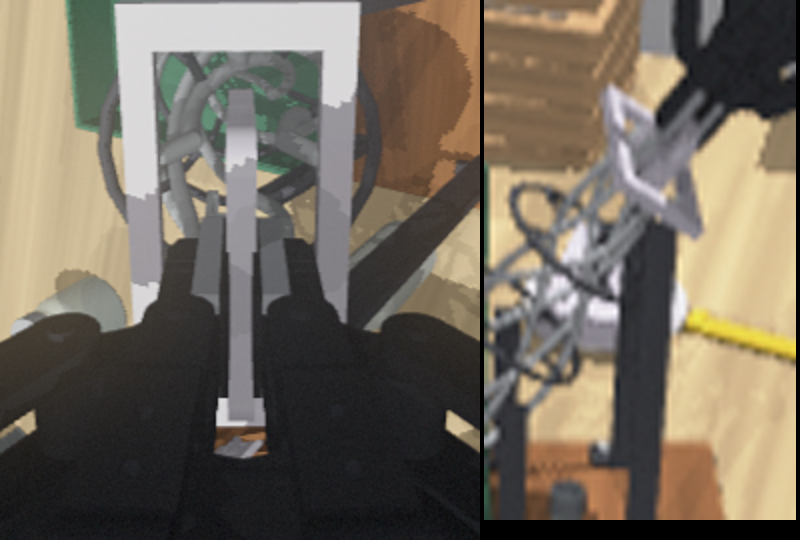

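Request:
{"method": "move_arm", "body": {
  "deltas": "0 0 0 0 0 0; 0 0 0 0 0 0; 0 0 0 0 0 0; 0 0 0 0 0 0; 0 0 0 0 0 0; 0 0 0 0 0 0; 0 0 0 0 0 0; 0 0 0 0 0 0",
  "grip": 5
}}

```text
clock: 21.72
position: [437.5, -57.4, 273.6]
ee_rot: [0.761, -0.574, 0.181, -0.24]
contact_force: [0.1, -0.5, -0.1]
gripper_width: 49.9
```

Run:
```python
from h import *
st,p,W=shot('wrist','w10');print(st['clock'],st['contact_force'],st['gripper_width'])
st,p2,W=shot('side','s10')
a=cv2.resize(p['pixels'][130:400,200:440],(400,450));b=cv2.resize(p2['pixels'][130:250,240:370],(400,369),interpolation=cv2.INTER_CUBIC)
o=np.zeros((450,800,3),np.uint8);o[:,:400]=a;o[:369,400:]=b;cv2.imwrite('pics/c10.png',o)
```

```text
21.725 [ 0.05242937 -0.52936159 -0.13090245] 49.941975394853266
```

View pics/c10.png

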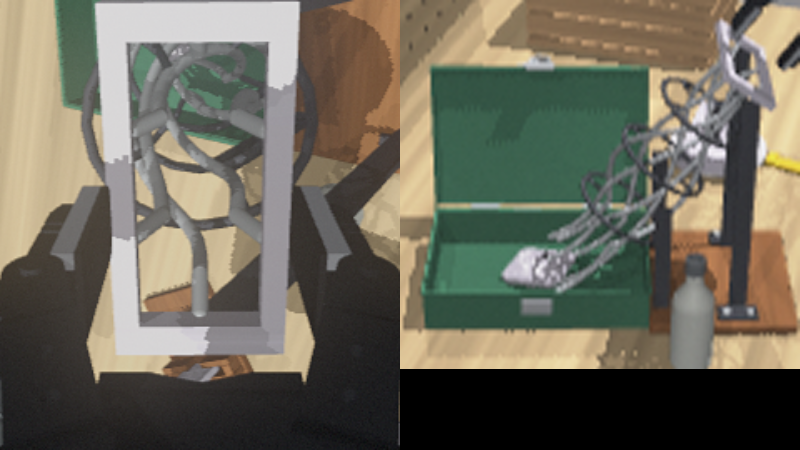

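Request:
{"method": "move_arm", "body": {
  "deltas": "0 0 -3 0 0 0; 0 0 -5 0 0 0; 0 0 -5 0 0 0; 0 0 -3 0 0 0; 0 0 0 0 0 0; 0 0 0 0 0 0"
}}

```text
clock: 22.58
position: [349.0, -82.5, 403.1]
ee_rot: [0.761, -0.575, 0.18, -0.24]
contact_force: [0.4, -0.0, -0.3]
gripper_width: 50.1
```

Run:
```python
from h import *
ims=[]
for c,t in [('side','s11'),('top','t11')]:
    st,p,W=shot(c,t);px=p['pixels'].astype(int)
    m=(abs(W[...,0]-670)<140)&(abs(W[...,1]+70)<120)&(W[...,2]>4)&(W[...,2]<45)&(px.max(-1)-px.min(-1)<30)&(px.min(-1)>90)
    lab=cv2.connectedComponentsWithStats(m.astype(np.uint8))
    for k in range(1,lab[0]):
        P=W[lab[1]==k]
        if len(P)<15: continue
        s,vt=np.linalg.svd(P-P.mean(0))[1:];print(c,lab[2][k],P.mean(0).round(1),P.min(0).round(1),P.max(0).round(1),cv2.minAreaRect(P[:,:2].astype(np.float32)),'n',vt[2].round(2),(s/np.sqrt(len(P))).round(1))
    y0,x0=(180,240) if c=='side' else (125,290)
    ims.append(cv2.resize(p['pixels'][y0:y0+80,x0:x0+90],(450,400),interpolation=cv2.INTER_CUBIC)[:,:400])
cv2.imwrite('pics/c11.png',np.hstack(ims)); print(st['clock'])
for n in ['tag_centre','tin']: print(n,[(np.round(d['point']).tolist(),round(d['p'],2)) for d in eyes.boxes_of(p,n)])
```

```text
side [288 203  12   6  20] [627.4 -58.9  28.5] [610.5 -81.3   6.5] [652.7 -46.9  44.8] ((631.497314453125, -61.51995849609375), (37.182796478271484, 33.08848571777344), 11.0392427444458) n [-0.48  0.44 -0.75] [19.7  8.4  2. ]
side [273 207  35  17 263] [634.4  -3.5  22.2] [584.4 -89.7   4.4] [680.1  40.7  44.7] ((631.533447265625, -27.785232543945312), (130.5933837890625, 93.12047576904297), 84.92985534667969) n [ 0.22 -0.1   0.97] [25.2 23.4  5.9]
top [325 166  15  13 119] [655.7  -5.5  17.5] [629.5 -31.4   4.6] [678.4  20.7  31. ] ((652.22900390625, -5.863697052001953), (49.69261932373047, 49.617088317871094), 81.12451934814453) n [0.35 0.1  0.93] [15.1 12.2  3.3]
22.625
tag_centre [([529.0, 500.0, 38.0], 0.61)]
tin [([673.0, -47.0, 26.0], 0.88)]
```

View pics/c11.png

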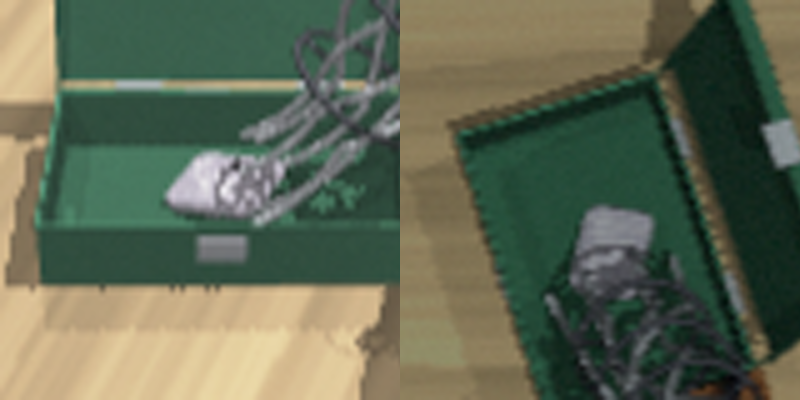

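Run:
```python
from h import *
e=plan([430,20,410],yawR(196),n=5)
e=plan([660,60,330],yawR(196),n=5,start=e)
```

```text
5 -1.53 -1.81 1.1 -0.122 0 -0; -1.53 -1.94 0.86 -0.122 0 -0; -1.52 -2.02 0.63 -0.122 0 -0; -1.53 -2.09 0.37 -0.122 0 -0; -1.53 -2.12 0.12 -0.122 0 -0
end [430.  20. 410.] [-0.002  0.    -1.   ]
5 0.5 -4.64 1.59 0 0 -0; 0.49 -4.65 1.59 0 0 -0; 0.5 -4.64 1.6 0 0 -0; 0.5 -4.65 1.59 0 0 -0; 0.49 -4.64 1.59 0 0 -0
end [660.  60. 330.] [-0.002  0.    -1.   ]
```

Request:
{"method": "move_arm", "body": {
  "deltas": "-1.53 -1.81 1.1 -0.122 0 0; -1.53 -1.94 0.86 -0.122 0 0; -1.52 -2.02 0.63 -0.122 0 0; -1.53 -2.09 0.37 -0.122 0 0; -1.53 -2.12 0.12 -0.122 0 0; 0.5 -4.64 1.59 0 0 0; 0.49 -4.65 1.59 0 0 0; 0.5 -4.64 1.6 0 0 0; 0.5 -4.65 1.59 0 0 0; 0.49 -4.64 1.59 0 0 0; 0 0 0 0 0 0; 0 0 0 0 0 0"
}}

```text
clock: 24.28
position: [660.2, 59.8, 331.2]
ee_rot: [0.798, -0.602, -0.0, 0.0]
contact_force: [0.4, -0.5, 0.5]
gripper_width: 49.7
```

Run:
```python
from h import *
st,p,W=shot('wrist','w12');print(st['clock'],st['position'])
cv2.imwrite('pics/w12c.png',cv2.resize(p['pixels'][60:300,180:480],(750,600),interpolation=cv2.INTER_CUBIC))
```

```text
24.275 [660.15375255  59.7965329  331.20352011]
```

View pics/w12c.png

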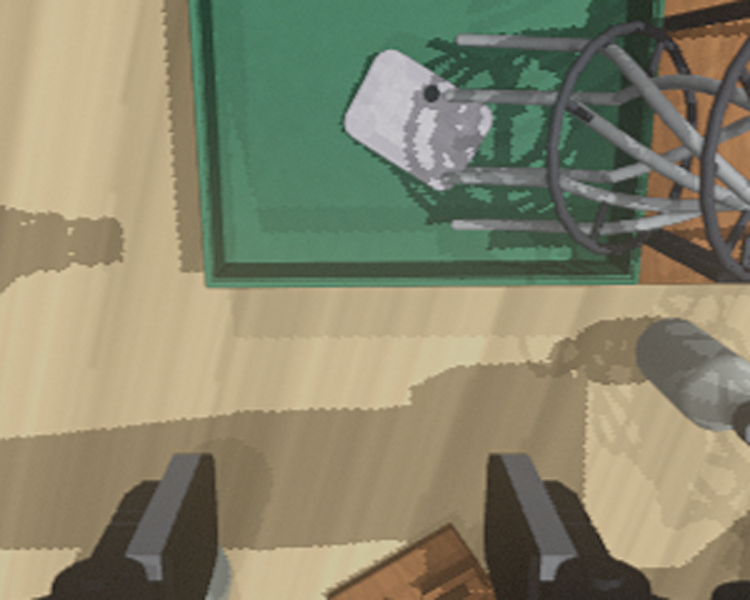

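Run:
```python
from h import *
st,p,W=load('w12');px=p['pixels'].astype(int)
poly=np.array([[335,85],[350,82],[355,90],[372,105],[374,117],[360,132],[345,128],[322,110]])
poly=np.array([(180+x/2.5,60+y/2.5) for x,y in [(385,52),(425,75),(420,110),(405,140),(400,155),(350,122)]]).astype(np.int32)
M=np.zeros((400,640),np.uint8);cv2.fillPoly(M,[poly],1);M=cv2.erode(M,np.ones((3,3)))
def fit(P):
    for _ in range(5):
        c=P.mean(0);n=np.linalg.svd(P-c)[2][2];n*=np.sign(n[2]);P=P[abs((P-c)@n)<3]
    return c,n,len(P)
c,n,k=fit(W[(M>0)&(W[...,2]>0)]);print(c,n,k,'tilt deg',np.degrees(np.arccos(n[2])))
d=abs((W-c)@n);m=(d<4)&(np.linalg.norm(W-c,axis=-1)<75)&(px.max(-1)-px.min(-1)<30)&(px.min(-1)>80)
lab=cv2.connectedComponentsWithStats(m.astype(np.uint8));k=1+np.argmax(lab[2][1:,4]);P=W[lab[1]==k]
e=np.cross([0,0,1],n);e/=np.linalg.norm(e);f=np.cross(n,e);Q=(P-c)@np.stack([e,f]).T
r=cv2.minAreaRect(Q.astype(np.float32));ctr=c+r[0][0]*e+r[0][1]*f;print(r,'centre',ctr-3*n,P.min(0),P.max(0))
# tin rim / floor
m=(px[...,1]-px[...,2]>25)&(abs(W[...,0]-680)<160)&(abs(W[...,1]+60)<130)
P=W[m&(abs(W[...,2]-45)<4)];print('rim',len(P),cv2.minAreaRect(P[:,:2].astype(np.float32)))
P=W[m&(abs(W[...,2]-3)<4)];print('floor',np.median(P[:,2]))
```

```text
[657.08642294  -9.41943834  16.84668025] [0.28225284 0.08705591 0.95538192] 623 tilt deg 17.17992435818439
((9.33692455291748, 12.688438415527344), (70.32935333251953, 50.148193359375), 58.73113250732422) centre [641.90394373  -4.33125652  17.72836063] [606.10402849 -34.73388861   5.34151387] [678.75598797  26.4785207   33.17088019]
rim 1661 ((640.2713012695312, -5.220436096191406), (228.00070190429688, 165.98486328125), 16.041996002197266)
floor 3.2697931494138004
```

Run:
```python
from h import *
st,p,W=shot('top','t13')
m=(abs(W[...,0]-516)<90)&(abs(W[...,1]+312)<90)&(W[...,2]>28)&(W[...,2]<44);P=W[m];print('cap',len(P),cv2.minAreaRect(P[:,:2].astype(np.float32)))
st,p,W=shot('wrist','w13')
m=(abs(W[...,0]-657)<15)&(abs(W[...,1]+9)<12)&(W[...,2]>0)
P=W[m];print(np.median(P,0)); _,_,V=load('w12');P=V[m];print(np.median(P,0)); print(st['clock'],st['contact_force'],st['joint_vel'].round(3))
```

```text
cap 555 ((517.4090576171875, -310.5104675292969), (127.27149963378906, 67.3401870727539), 88.18495178222656)
[656.78175614  -9.16846586  16.82553985]
[nan nan nan]
24.375 [ 0.30739282 -0.47665971  0.6984129 ] [ 0.    -0.021  0.002 -0.001  0.     0.002]
```

View pics/t13.png

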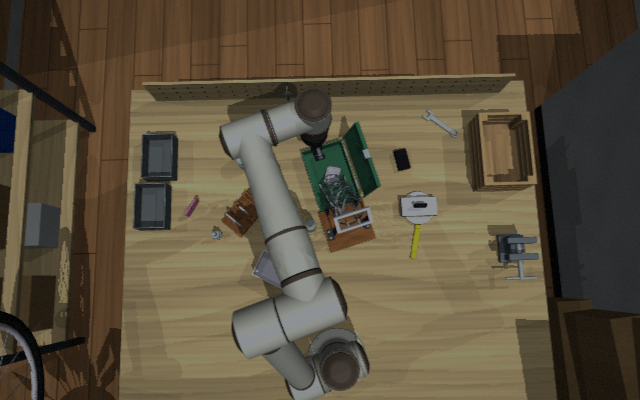

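Everything is in place: the cap is on the coaster at px (418,206), the tag is in the tin at (333,174), and the other objects have not moved. I'm handing in.

```bash
python3 -c "
from bench import arm;print(arm.job_done())"
```

```text
the job is handed in; nothing more can be done
None
```

I lifted the rain cap off the chute and set it on the coaster. Then I took the clip tag from the rack and dropped it through the twisted guide into the tin. The job was handed in at about 24 s of the 56 s allowed; no verdict is reported.

- **Cap:** it stands upright, handle up, about 3 mm from the coaster's centre. A later top picture confirmed it had not moved.
- **Clip tag:** it lies in the tin with its plain face up, so the clip is underneath. Its centre is about 18 mm above the bench. It rests slightly against the rod ends and tilts about 17°, within the 30° limit. The patch of it I re-measured just before handing in fitted the same plane to within a millimetre.
- **Passing the guide:** I did not picture the tag inside the twist. It was square in the mouth before release and came out turned over in the tin.
- **Other objects:** in the last top picture nothing looked moved, and I measured no large contact forces. The arm hid part of the rack and the lube bottle there, so I judged this by eye. I did not measure how far each object moved.
- **Failed checks:** one comparison of tag depth between two pictures came out blank because of missing depth readings. In the final top picture the trained network reported only the pink look-alike as the tag, so the tag's position comes from the depth fit.

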